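Reagent bottles onto their colour-coded spill saucers

TASK

Set out the four small reagent bottles that stand among the saucers (not the stock bottles grouped at the back) for the flash-point test: stand each upright inside the steel spill saucer whose liner has the colour of its cap (red, white, blue, black). Put them down gently, do not knock any bottle over, and leave the glass beaker and the conical flask where they are.

Things in the scene. Friction and masses are not known exactly. Their poses are not given: they have to be found in the camera images.
- red_cap_bottle: small clear round bottle with a bright red screw cap and a pale label, 46 mm diameter, 100 mm tall; the body is a plain cylinder to at least 63 mm above the foot, to be grasped across it there. Loose, among the saucers at the front (the similar bottles in the group at the back are fixed stock), standing upright. Origin: centre of its underside, z up its axis.
- red_saucer: shallow round steel spill saucer with a red liner on its floor, fixed to the worktop; outer diameter 76 mm, inner diameter 68 mm, rim 15 mm high, top of the liner 6 mm above the worktop. Origin: centre of its underside, z up.
- white_cap_bottle: small clear round bottle with a white screw cap and a pale label, 50 mm diameter, 105 mm tall; the body is a plain cylinder to at least 63 mm above the foot, to be grasped across it there. Loose, among the saucers at the front (the similar bottles in the group at the back are fixed stock), standing upright. Origin: centre of its underside, z up its axis.
- white_saucer: shallow round steel spill saucer with a white liner on its floor, fixed to the worktop; outer diameter 80 mm, inner diameter 72 mm, rim 15 mm high, top of the liner 6 mm above the worktop. Origin: centre of its underside, z up.
- blue_cap_bottle: clear whitish round bottle with a light blue screw cap, 60 mm diameter, 130 mm tall; the body is a plain cylinder to at least 63 mm above the foot, to be grasped across it there. Loose, among the saucers at the front (the similar bottles in the group at the back are fixed stock), standing upright. Origin: centre of its underside, z up its axis.
- blue_saucer: shallow round steel spill saucer with a blue liner on its floor, fixed to the worktop; outer diameter 90 mm, inner diameter 82 mm, rim 15 mm high, top of the liner 6 mm above the worktop. Origin: centre of its underside, z up.
- black_cap_bottle: amber-brown round bottle with a black screw cap, 58 mm diameter, 124 mm tall; the body is a plain cylinder to at least 63 mm above the foot, to be grasped across it there. Loose, among the saucers at the front (the similar bottles in the group at the back are fixed stock), standing upright. Origin: centre of its underside, z up its axis.
- black_saucer: shallow round steel spill saucer with a black liner on its floor (from above a bright ring round black, on the black worktop), fixed to the worktop; outer diameter 88 mm, inner diameter 80 mm, rim 15 mm high, top of the liner 6 mm above the worktop. Origin: centre of its underside, z up.
- beaker: small clear glass beaker with a spout, 54 x 60 mm, 63 mm tall, loose; a bystander, stays where it is. Origin: centre of its underside.
- flask: clear conical glass flask, 64 mm diameter at the foot, 106 mm tall, loose; a bystander, stays where it is. Origin: centre of its underside.

How it is judged:
At the end, for the whole second after the job is handed in: Each of the four bottles stands upright (within 0.08 rad) on the floor of the saucer of its cap's colour, inside the rim (axis within 14 mm of the saucer's centre, foot 3 to 10 mm above the saucer's underside), released and at rest; beaker and flask upright and within 20 mm of where they stood (horizontal distance between red_cap_bottle and red_saucer below 0.014 m and z of red_cap_bottle in the frame of red_saucer between 0.003 and 0.01 m and angle between each of red_cap_bottle, white_cap_bottle, blue_cap_bottle, black_cap_bottle, beaker, flask's own z axis and vertical below 0.08 rad and linear speed of each of red_cap_bottle, white_cap_bottle, blue_cap_bottle, black_cap_bottle below 0.02 m/s and contact force between each of red_cap_bottle, white_cap_bottle, blue_cap_bottle, black_cap_bottle and the fingers below 0.05 N and horizontal distance between white_cap_bottle and white_saucer below 0.014 m and z of white_cap_bottle in the frame of white_saucer between 0.003 and 0.01 m and horizontal distance between blue_cap_bottle and blue_saucer below 0.014 m and z of blue_cap_bottle in the frame of blue_saucer between 0.003 and 0.01 m and horizontal distance between black_cap_bottle and black_saucer below 0.014 m and z of black_cap_bottle in the frame of black_saucer between 0.003 and 0.01 m and distance of each of beaker, flask from where it was at the start of the episode below 0.02 m); the robot touches nothing.
It fails at once if a bottle is tipped over (more than 0.6 rad) (angle between any of red_cap_bottle, white_cap_bottle, blue_cap_bottle, black_cap_bottle's own z axis and vertical above 0.6 rad).
It fails at once if a bottle is dropped (moves at over 0.5 m/s out of the fingers, a fall of some 13 mm) or rammed into its saucer (over 60 N) (contact force between red_cap_bottle and red_saucer above 60 N or (contact force between red_cap_bottle and the fingers below 0.05 N and linear speed of red_cap_bottle above 0.5 m/s) or contact force between white_cap_bottle and white_saucer above 60 N or (contact force between white_cap_bottle and the fingers below 0.05 N and linear speed of white_cap_bottle above 0.5 m/s) or contact force between blue_cap_bottle and blue_saucer above 60 N or (contact force between blue_cap_bottle and the fingers below 0.05 N and linear speed of blue_cap_bottle above 0.5 m/s) or contact force between black_cap_bottle and black_saucer above 60 N or (contact force between black_cap_bottle and the fingers below 0.05 N and linear speed of black_cap_bottle above 0.5 m/s)).
It fails at once if the beaker or the flask is pushed away (over 20 mm) or knocked over (distance of any of beaker, flask from where it was at the start of the episode above 0.02 m or angle between any of beaker, flask's own z axis and vertical above 0.5 rad).
It also fails if it takes over 93 s, if anything falls off the work surface, if the arm or the gripper's body presses on something with over 40 N, if the wrist force passes 120 N, or if a joint passes its speed limit or range.

ROBOT

A 6-joint arm with a two-finger parallel gripper is mounted at the origin on a cart in front of the work surface, level with it; the furniture and walls round the work are solid. World frame = base frame: x ahead of the robot, y to its left, z up, the work surface at z = 0. Lengths are in m, angles in rad, forces in N, time in s.
With the tool pointing down it reaches from about 0.25 to 0.775 m from the base axis. Payload 4 kg.
Tool frame: the origin (TCP) lies midway between the tips of the shut fingers; the grasp point (between the pads) lies 19 mm behind it; z points along the fingers, y is the line along which they close (so a half turn about z gives the same grasp; the last joint's range is limited). The gripper opens to 94 mm and grips with 3 to 60 N. Pads are 16 mm wide; open, the fingers measure 119 mm over their backs; the gripper's body (75 mm by 177 mm) begins 78 mm behind the grasp point.
Start: joints at [1.128, 0.087, 1.371, -0, 1.684, -0.103], TCP at [0.183, 0.519, 0.206] pointing down, gripper open.
Joint ranges: [-3.1, 3.1], [-0.76, 2.03], [0.27, 2.55], [-1.08, 4.22], [0.17, 2.65], [-2.57, 2.57]. Speed limits (rad/s): [2.79, 2.79, 3.14, 3.14, 3.14, 3.14].

INTERFACE

Orientations are given as [roll, pitch, yaw] about the fixed x, y, z axes, in that order (R = Rz(yaw) Ry(pitch) Rx(roll)).
In Python, from bench import robot gives the robot as it stands. Calls block until the motion is done:
- robot.move_to(position, orientation): joint-space move of the TCP to a pose.
- robot.movel(position, frame=None, feed=0.15): straight line of the TCP; frame=None keeps the orientation; feed is the mean speed in m/s.
- robot.movej(angles): joint-space move.
- robot.gripper_to(opening, f_grip=None): finger opening in m; f_grip is the grip in N (None keeps the last); returns when the fingers have stopped.
- robot.pause(seconds).
- robot.inverse_kinematics(position, orientation): joint angles nearest the present ones, or None.
- robot.get_obs(): the state.
- robot.capture(name): name is "scene" or "top"; returns the picture (420x560x3 uint8, red, green, blue); there is no depth.
- robot.camera_info(name): a dict with "camera_matrix" (3x3 intrinsics, pixels), "rvec" (rotation vector, rad) and "tvec" (3), from world to camera coordinates, as OpenCV has them. Camera axes: x right, y down, z forward; pixel columns grow to the right and rows downward; lengths in m; the calibration is good to about 2 mm. A picture is of the moment at which its call begins. camera_info takes no time and is no camera call.
A pose or a line that the arm cannot do raises robot.MotionError and nothing moves.
- robot.job_done(): hands the job in; it is judged then, once.
The state is a dict: "time": time; "q": joint angles; "dq": joint speeds; "tau": joint torques, N m; "tcp_pos": TCP position; "tcp_rot": TCP orientation; "ft_force": force on the tool from outside, world axes, zero at the start; "torque": the same for the moment, N m; "width": finger opening in m; "grip_force": force on a finger pad.
Only numpy, scipy, OpenCV 4.12 (cv2) and the standard library are available. Lean on these libraries where they do the work, as an engineer would, in place of code of your own. Each camera call takes 0.05 s, during which the arm holds its last target. There are 200 camera calls.

## Working session

There is one attempt and no reset: what is moved stays moved. The work goes in short steps, each a Python script; the robot and the scene stay as the last script left them, time stands still between calls to the robot, and variables do not carry over. Pictures are saved under pics/ and viewed, at most 14 in all, crops included, and the job is handed in when it is done.

```bash
mkdir -p pics; ls
python3 - <<'E'
from bench import robot
import cv2,numpy as np
for n in("scene","top"):
    im=robot.capture(n); cv2.imwrite(f"pics/{n}0.png",im[...,::-1]); i=robot.camera_info(n)
    R=cv2.Rodrigues(np.array(i["rvec"]))[0]; print(n,np.round(i["camera_matrix"],1).tolist(),"C",(-R.T@np.array(i["tvec"]).ravel()).round(3),"fwd",R[2].round(3),"right",R[0].round(2))
o=robot.get_obs();print(o["time"],o["tcp_pos"],o["tcp_rot"],o["ft_force"])
E
```

```text
pics
scene [[430.0, 0.0, 284.9], [0.0, 430.0, 213.0], [0.0, 0.0, 1.0]] C [ 0.047 -0.154  0.707] fwd [ 0.536  0.37  -0.759] right [ 0.56 -0.83 -0.01]
top [[457.4, 0.0, 277.1], [0.0, 457.4, 214.0], [0.0, 0.0, 1.0]] C [0.449 0.171 0.986] fwd [ 0.057 -0.    -0.998] right [ 0. -1.  0.]
0.1 [0.18313122 0.51811823 0.20444252] [-3.13966851e+00 -1.84621143e-04  2.80175039e+00] [-0.25753223 -0.08031761  0.07982145]
```

View pics/scene0.png

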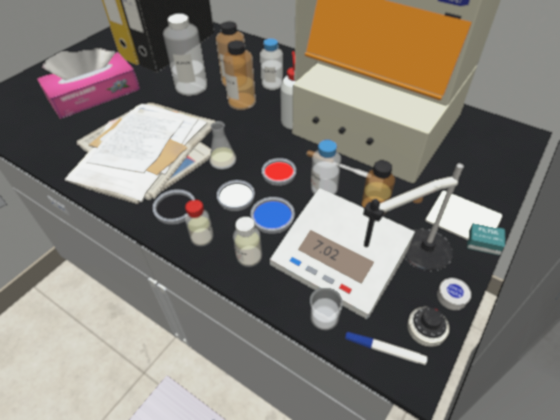

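View pics/top0.png

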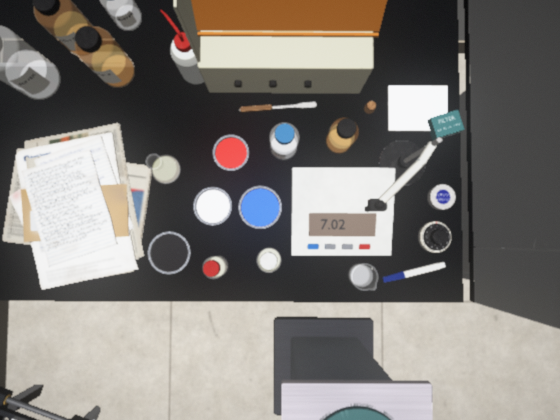

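The scene view shows the red, white, blue and black caps at about (195,208), (247,228), (328,150) and (381,170). The red, white, blue and black saucers are at about (279,171), (236,194), (272,214) and (175,207). In the top view the caps are at (212,268), (268,258), (285,131) and (346,128). The saucers there are at (231,153), (213,206), (260,207) and (169,252). A lamp-like arm over the balance at (375,205)–(440,140) and the cabinet front at row 93 are obstacles near the black and blue bottles. Next I measure these by triangulating masks.

```bash
cat > vis.py <<'E'
from bench import robot
import cv2,numpy as np
def cam(n):
    i=robot.camera_info(n); R=cv2.Rodrigues(np.array(i["rvec"]))[0]; t=np.array(i["tvec"]).reshape(3,1)
    return np.array(i["camera_matrix"]),R,t
C={n:cam(n) for n in("scene","top")}
def tri(ps,pt):
    P=[C[n][0]@np.hstack(C[n][1:]) for n in("scene","top")]
    X=cv2.triangulatePoints(P[0],P[1],np.array(ps,float).reshape(2,1),np.array(pt,float).reshape(2,1)); X=(X[:3]/X[3]).ravel()
    e=[np.hypot(*(proj(n,X)-p)) for n,p in(("scene",ps),("top",pt))]
    return X,max(e)
def proj(n,X):
    K,R,t=C[n]; v=K@(R@np.reshape(X,(3,1))+t); return (v[:2]/v[2]).ravel()
def ray(n,p,z):
    K,R,t=C[n]; d=R.T@np.linalg.solve(K,[p[0],p[1],1.]); c=(-R.T@t).ravel(); return c+d*(z-c[2])/d[2]
def mask(im,col):
    h,s,v=cv2.split(cv2.cvtColor(im,cv2.COLOR_RGB2HSV))
    m={"red":((h<10)|(h>170))&(s>150)&(v>90),"blue":(h>95)&(h<125)&(s>110)&(v>80),
       "white":(s<70)&(v>190),"cream":(s<70)&(v>165),"dark":(v<45),"steel":(v>60)}[col]
    return m.astype(np.uint8)
def blob(im,col,p,r=22):
    x,y=p; m=np.zeros(im.shape[:2],np.uint8); m[y-r:y+r,x-r:x+r]=mask(im,col)[y-r:y+r,x-r:x+r]
    cs,_=cv2.findContours(m,cv2.RETR_EXTERNAL,cv2.CHAIN_APPROX_NONE)
    c=max(cs,key=cv2.contourArea); h=cv2.convexHull(c); e=cv2.fitEllipse(h if len(h)>5 else c)
    return np.array(e[0]),np.round(e[1],1),cv2.contourArea(c)
E
python3 - <<'E'
from vis import *
im={n:robot.capture(n) for n in C}
L={"red_s":("red",(279,171),(231,153),24),"white_s":("white",(236,194),(213,206),22),"blue_s":("blue",(272,214),(260,207),24),"black_s":("steel",(175,207),(169,252),25),
"red_c":("red",(195,208),(210,268),14),"white_c":("cream",(247,226),(268,259),14),"blue_c":("blue",(328,150),(285,131),14),"black_c":("dark",(381,170),(346,128),12)}
for k,(c,a,b,r) in L.items():
    try:
        A=blob(im["scene"],c,a,r);B=blob(im["top"],c,b,r);X,e=tri(A[0],B[0]);print(k,X.round(4),"err %.1f"%e,A[0].round(1),A[1],B[0].round(1),B[1])
    except Exception as ex: print(k,ex)
for k,a,b in[("post top",(459,168),(438,141)),("head top",(376,207),(376,205)),("box front L low",(296,122),(208,93)),("box top corner R",(470,92),(375,37)),("box topL",(300,75),(200,37)),("balance NL",(322,193),(291,168)),("balance NR",(412,235),(395,168)),("redbottle tip L",(290,72),(180,40))]:
    X,e=tri(a,b);print(k,X.round(3),"%.1f"%e)
big=np.vstack([np.hstack([cv2.resize(im["scene"][100:260,150:420],None,fx=2.9,fy=1.85)[:,:783]]),cv2.resize(im["top"][80:300,140:460],(783,300))]) 
cv2.imwrite("pics/z1.png",cv2.resize(im["scene"][120:320,150:417],(800,600),interpolation=2)[...,::-1])
cv2.imwrite("pics/z2.png",cv2.resize(im["top"][80:290,145:425],(800,600),interpolation=2)[...,::-1])
E
```

```text
red_s [0.6373 0.2707 0.0121] err 0.2 [278.7 170.6] [17.1 26.6] [230.4 152.3] [29.3 29.8]
white_s [0.5208 0.3072 0.0114] err 0.3 [235.4 195.2] [22.4 33.3] [212.8 206.3] [34.2 36.4]
blue_s [0.5198 0.2072 0.0116] err 0.1 [272.1 214.3] [26.9 37.1] [259.7 206.9] [37.3 37.6]
black_s [0.4239 0.4001 0.0095] err 1.5 [175.6 206. ] [42.3 67.8] [167.9 252.4] [44.3 46.6]
red_c [0.3947 0.2977 0.096 ] err 0.2 [193.8 207.5] [17.1 18.1] [210.8 268. ] [14.4 15.7]
white_c [0.4148 0.1826 0.1096] err 2.7 [250.5 221.6] [17.5 31.8] [268.7 259.4] [22.4 23. ]
blue_c [0.6526 0.1577 0.1231] err 0.1 [326.6 147.9] [16.4 18.5] [284.1 133.3] [18.5 19.4]
black_c [0.6854 0.0333 0.0993] err 6.4 [381.  171.1] [10.1 16.4] [352.2 116.8] [3.3 9. ]
post top [ 0.617 -0.099  0.228] 0.5
head top [ 0.514 -0.009  0.174] 2.3
box front L low [0.755 0.308 0.06 ] 3.4
box top corner R [ 0.804 -0.022  0.232] 18.1
box topL [0.824 0.322 0.148] 4.0
balance NL [0.601 0.139 0.045] 2.1
balance NR [ 0.597 -0.07   0.053] 1.1
redbottle tip L [0.823 0.357 0.145] 1.3
```

View pics/z1.png

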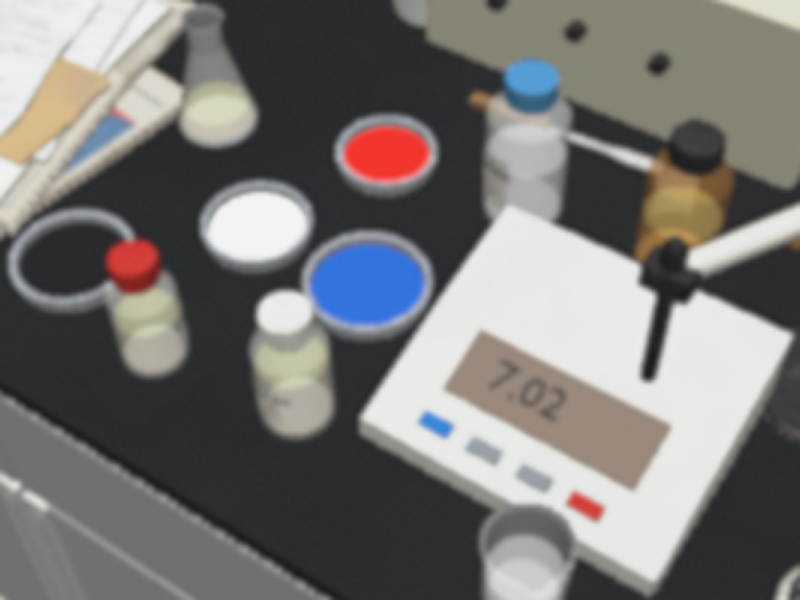

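View pics/z2.png

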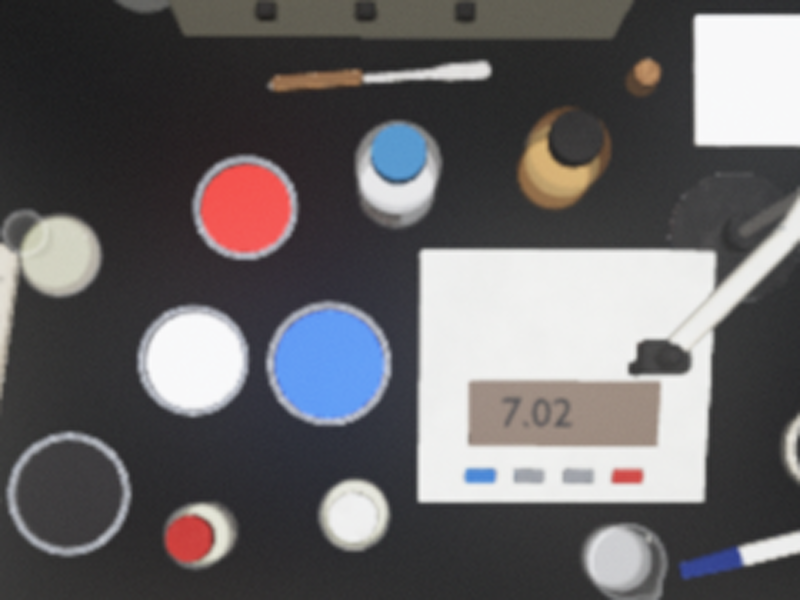

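The crops show the cap tops clearly. In original pixels, scene view: red (194.6,205.8), white (245.3,223.5), blue (327.4,146), black (383.1,166.2). Top view: (211.4,268.2), (268.2,260.8), (284.5,133.2), (346.4,127.8). The gauge arm hangs over the balance on the black bottle's right.

Run:
```python
from vis import *
for k,a,b,h in[("red",(194.6,205.8),(211.4,268.2),.1),("white",(245.3,223.5),(268.2,260.8),.105),("blue",(327.4,146),(284.5,133.2),.13),("black",(383.1,166.2),(346.4,127.8),.124)]:
    X,e=tri(a,b);print(k,X.round(4),"%.1f"%e,"ray scene",ray("scene",a,h)[:2].round(4),"ray top",ray("top",b,h)[:2].round(4))
# foot/body circle checks in the top view via rim ellipses, saucers by rays on z=.006 / .015
for k,a,b,h in[("red_s",(278.7,170.6),(230.4,152.3),.006),("white_s",(235.4,195.2),(212.8,206.3),.006),("blue_s",(272.1,214.3),(259.7,206.9),.006),
  ("black_s",(150+72/3,120+259/3),(145+69.5/2.857,80+493.5/2.857),.015)]:
    X,e=tri(a,b);print(k,X.round(4),"%.1f"%e,ray("scene",a,h)[:2].round(4),ray("top",b,h)[:2].round(4))
print("box front bottom, z0",ray("top",(280,93),0).round(3),ray("top",(360,93),0).round(3),"scene low edge",ray("scene",(415,182),0).round(3),ray("scene",(296,130),0).round(3))
print("flask foot",ray("top",(166,169),0.0).round(3),ray("scene",(222,160),0).round(3),"beaker rim",ray("top",(364,277),.06).round(3),ray("scene",(326,298),.063).round(3))
for p,w in[((.685,.04),0),((.64,.15),0),((.7,.03),0)]:
  for yaw in(0,3.1416):
    print(p,yaw,robot.inverse_kinematics([*p,.04],[np.pi,0,yaw]))
```

```text
red [0.3951 0.2954 0.102 ] 0.5 ray scene [0.3968 0.2961] ray top [0.3944 0.2963]
white [0.41   0.1861 0.1071] 0.6 ray scene [0.4119 0.1865] ray top [0.4094 0.1868]
blue [0.6516 0.1566 0.1293] 0.2 ray scene [0.6512 0.1559] ray top [0.6512 0.1569]
black [0.6641 0.038  0.1238] 0.5 ray scene [0.6646 0.0372] ray top [0.6636 0.0388]
red_s [0.6373 0.2707 0.0122] 0.3 [0.6429 0.274 ] [0.6381 0.2718]
white_s [0.5208 0.3072 0.0116] 0.2 [0.5249 0.3104] [0.5209 0.3083]
blue_s [0.5199 0.2072 0.0115] 0.2 [0.5238 0.2097] [0.5201 0.2076]
black_s [0.4215 0.3981 0.0121] 0.2 [0.4202 0.3954] [0.4213 0.3977]
box front bottom, z0 [0.771 0.165 0.   ] [ 0.772 -0.01   0.   ] scene low edge [ 0.788 -0.006 -0.   ] [0.798 0.326 0.   ]
flask foot [0.602 0.412 0.   ] [0.603 0.414 0.   ] beaker rim [ 0.376 -0.005  0.06 ] [ 0.383 -0.002  0.063]
(0.685, 0.04) 0 [-2.42531275e-02  4.63933924e-01  1.23450882e+00 -4.44089210e-16
  1.44314991e+00  1.54654320e+00]
(0.685, 0.04) 3.1416 [-0.02425313  0.46393392  1.23450882  0.          1.44314991 -1.5950568 ]
(0.64, 0.15) 0 [ 1.44008643e-01  4.02879119e-01  1.31949933e+00 -4.44089210e-16
  1.41921421e+00  1.71480497e+00]
(0.64, 0.15) 3.1416 [ 0.14400864  0.40287912  1.31949933  0.          1.41921421 -1.42679503]
(0.7, 0.03) 0 [-3.80401783e-02  4.95038429e-01  1.19009295e+00 -4.44089210e-16
  1.45646127e+00  1.53275615e+00]
(0.7, 0.03) 3.1416 [-0.03804018  0.49503843  1.19009295  0.          1.45646127 -1.60884385]
```

Cap heights come out within 2 mm of nominal and the two rays agree to about 2.5 mm. The saucers agree too: the liner centres are biased slightly by the near rim in the scene view, so I use the top view. I start with the black bottle.

```bash
cat > act.py <<'E'
from vis import *
PI=np.pi; HZ=.195
def log(*a):
    o=robot.get_obs(); print("%.1fs"%o["time"],*a,"tcp",o["tcp_pos"].round(4),"w %.4f g %.1f"%(o["width"],o["grip_force"]),"F",np.round(o["ft_force"],1))
    return o
def pick(xy,yaw,h,f=25):
    z=h-.019; robot.gripper_to(.094); robot.move_to([*xy,HZ],[PI,0,yaw])
    robot.movel([*xy,z],feed=.12); robot.gripper_to(.03,f_grip=f); log("gripped")
    robot.movel([*xy,z+.02],feed=.05); robot.movel([*xy,HZ],feed=.15); log("lifted")
def place(xy,yaw,h,opening):
    z=h-.019+.006; robot.move_to([*xy,HZ],[PI,0,yaw]); robot.movel([*xy,z+.03],feed=.15)
    robot.movel([*xy,z+.006],feed=.05); f0=robot.get_obs()["ft_force"][2]
    for d in np.arange(.0045,-.006,-.0015):
        robot.movel([*xy,z+d],feed=.02); f=robot.get_obs()["ft_force"][2]-f0
        if f>2.5: break
    o=log("down d=%.4f dF=%.1f"%(d,f))
    robot.gripper_to(opening); p=o["tcp_pos"]; robot.movel([*xy,HZ],feed=.15); log("released")
E
python3 - <<'E'
from act import *
pick((.664,.038),.3,.056)
E
```

```text
5.0s gripped tcp [0.6641 0.0378 0.0371] w 0.0573 g 25.0 F [-0.3 -0.2 -0.4]
6.6s lifted tcp [0.6633 0.038  0.1933] w 0.0575 g 25.0 F [ 0.6 -0.2 -2. ]
```

Run:
```python
from act import *
place((.4213,.398),PI/2,.056,.085)
pick((.651,.157),0,.056)
place((.520,.2076),PI/2,.056,.085)
im={n:robot.capture(n) for n in C}
cv2.imwrite("pics/a.png",np.hstack([im["scene"][100:340,130:410],im["top"][80:320,140:420]])[...,::-1])
```

```text
11.0s down d=-0.0015 dF=7.7 tcp [0.4214 0.3981 0.043 ] w 0.0572 g 25.0 F [-1.8 -2.1  5.4]
12.8s released tcp [0.4208 0.3976 0.1936] w 0.0849 g 0.0 F [ 1.5 -0.  -0.4]
16.6s gripped tcp [0.651  0.1569 0.0371] w 0.0592 g 25.0 F [-0.2 -0.2  1.1]
18.2s lifted tcp [0.6503 0.1569 0.1933] w 0.0591 g 25.0 F [-0.   0.2 -3.2]
22.3s down d=-0.0015 dF=9.3 tcp [0.5201 0.2077 0.043 ] w 0.0591 g 25.0 F [-3.2 -1.6  5.9]
24.1s released tcp [0.5194 0.2074 0.1937] w 0.0848 g 0.0 F [-0.4  0.3 -0.1]
```

View pics/a.png

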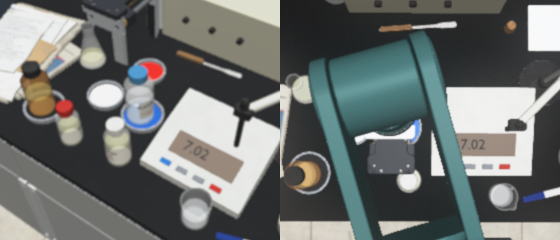

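The picture shows the black bottle at (37,95) and the blue bottle at (139,100) upright in their saucers, with the flask in place. Next come white and red.

Run:
```python
from act import *
pick((.410,.1865),PI/2,.048)
place((.521,.308),PI/2,.048,.075)
pick((.395,.296),PI/2,.048)
place((.638,.2714),0,.048,.07)
robot.movel([.50,.27,.26],feed=.25); robot.movej([1.9,.087,1.371,0,1.684,0]); robot.pause(.5); log("parked")
im={n:robot.capture(n) for n in C}
cv2.imwrite("pics/b.png",np.hstack([cv2.resize(im["scene"][110:330,150:350],(400,440)),cv2.resize(im["top"][90:310,140:340],(400,440))])[...,::-1])
```

```text
27.4s gripped tcp [0.4103 0.1865 0.0291] w 0.0490 g 25.0 F [0.4 0.4 0.9]
29.1s lifted tcp [0.4093 0.1863 0.1937] w 0.0488 g 25.0 F [-0.3  0.4 -1.6]
32.7s down d=-0.0015 dF=6.3 tcp [0.5212 0.3082 0.0351] w 0.0490 g 25.0 F [-2.2 -1.8  5.4]
34.5s released tcp [0.5204 0.3077 0.1936] w 0.0748 g 0.0 F [-0.7 -0.2 -0.2]
38.0s gripped tcp [0.3951 0.296  0.029 ] w 0.0447 g 25.0 F [-0.3 -0.1  0. ]
39.6s lifted tcp [0.3944 0.2957 0.1937] w 0.0450 g 25.0 F [-0.2 -0.5 -0.7]
43.8s down d=-0.0015 dF=6.2 tcp [0.6383 0.2715 0.0351] w 0.0451 g 25.0 F [-2.1 -1.3  5.6]
45.6s released tcp [0.6374 0.2712 0.1933] w 0.0701 g 0.0 F [ 0.3 -0.  -0.7]
49.6s parked tcp [-0.2303  0.4992  0.2055] w 0.0696 g 0.0 F [-0.7 -1.1  0.1]
```

View pics/b.png

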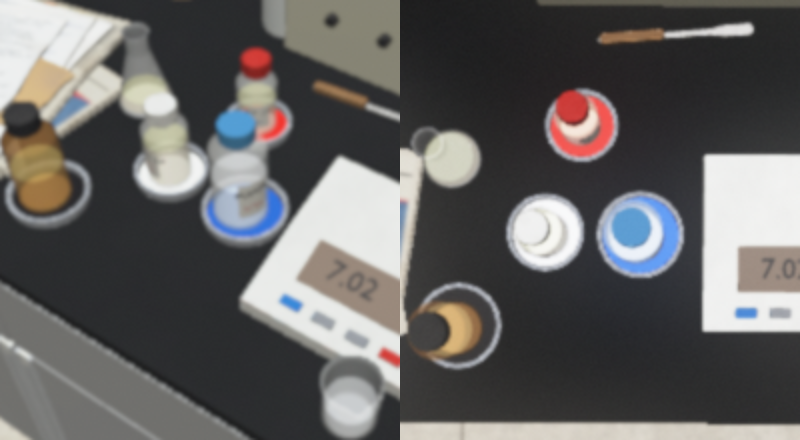

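All four stand upright in their matching saucers, with cap tops in the top crop at red (572,106), white (532,229), blue (632,227) and black (427,329). The beaker and flask have not moved. One numeric check before handing in.

Run:
```python
from vis import *
S={"red":(.638,.2714,.106),"white":(.521,.308,.111),"blue":(.52,.2076,.136),"black":(.4213,.398,.13)}
ok=True
for k,a,b in[("red",(278,139),(226,143)),("white",(230.5,161),(206,204.5)),("blue",(268,172),(256,203.5)),("black",(161,166.5),(153.5,254.5))]:
    X,e=tri(a,b); d=ray("top",b,S[k][2])[:2]-S[k][:2]; ok&=np.hypot(*d)<.009
    print(k,X.round(4),"%.1f"%e,"offset mm",(1e3*d).round(1),(1e3*(X[:2]-S[k][:2])).round(1))
if ok: print(robot.job_done())
```

```text
red [0.6372 0.2697 0.1067] 0.3 offset mm [-1.  -1.2] [-0.8 -1.7]
white [0.517  0.3046 0.1177] 0.8 offset mm [-4.4 -1.4] [-4.  -3.4]
blue [0.5171 0.2093 0.1369] 0.2 offset mm [-3.  2.] [-2.9  1.7]
black [0.4216 0.4001 0.1288] 0.4 offset mm [-0.1  2.3] [0.3 2.1]
the job is handed in; nothing more can be done
None
```

All four bottles stand upright in their matching saucers, each measured within about 6 mm of centre, with the beaker and flask apparently where they were, and I handed the job in at about 50 s (no verdict returned).

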